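# Press a freshly glued memo block

## Robot

A 6-joint arm with a two-finger parallel gripper is mounted at the origin on a cart in front of the work surface, level with it; the furniture and walls round the work are solid. World frame = base frame: x ahead of the robot, y to its left, z up, the work surface at z = 0. Lengths are in mm, angles in rad, forces in N, time in s.
With the tool pointing down it reaches from about 350 to 775 mm from the base axis. Payload 7.3 kg.
Tool frame: the origin (TCP) lies midway between the tips of the shut fingers; the grasp point (between the pads) lies 19 mm behind it; z points along the fingers, y is the line along which they close (so a half turn about z gives the same grasp; the last joint's range is limited). The gripper opens to 92 mm and grips with 3 to 60 N. Pads are 19 mm wide; open, the fingers measure 130 mm over their backs; the gripper's body (75 mm by 190 mm) begins 47 mm behind the grasp point.
Start: joints at [-1.304, 0.342, 1.524, -0, 1.275, -0.146], TCP at [210.641, -480.911, 226.741] pointing down, gripper open.
Joint ranges: [-2.53, 2.53], [-0.77, 2.02], [0.04, 2.7], [-1, 4.14], [0.28, 2.66], [-3.11, 3.11]. Speed limits (rad/s): [2.57, 2.57, 3.14, 3.14, 3.14, 3.14].

## Interface

Orientations are given as a unit quaternion [x, y, z, w].
In Python, from plant import env gives the robot as it stands. Calls block until the motion is done:
- env.movep(position, orientation): joint-space move of the TCP to a pose.
- env.move_linear(position, ori=None, feed=150): straight line of the TCP; ori=None keeps the orientation; feed is the mean speed in mm/s.
- env.movej(angles): joint-space move.
- env.set_gripper(opening): finger opening in mm; the grip force is fixed at half the most; returns when the fingers have stopped.
- env.hold(seconds).
- env.solve_ik(position, orientation): joint angles nearest the present ones, or None.
- env.camera(name): name is "side" or "top" or "wrist"; returns the picture (480x640x3 uint8, red, green, blue); there is no depth.
- env.camera_model(name): a dict with "fx", "fy", "cx", "cy" (pixels), "R" (3x3) and "t" (3): a world point X has camera coordinates R X + t; the wrist camera has in their place "mount" (4x4, takes a point from camera to tool coordinates, whose origin is the TCP and whose axes are the flange's). Camera axes: x right, y down, z forward; pixel columns grow to the right and rows downward; lengths in mm; the calibration is good to about 2 mm. A picture is of the moment at which its call begins: read the wrist's pose just before it. camera_model takes no time and is no camera call.
A pose or a line that the arm cannot do raises env.MotionError and nothing moves.
- env.finish_job(): hands the job in; it is judged then, once.
Trained networks look in the newest picture that a camera, given by its name, has taken for a name from the list of things; names that differ only in an ending like _2 or _b are one class to them, and where a whole thing is asked for, a point or a joint stands for the part that bears it (a point fixed in the world has none). Each returns a list of dicts, best first, with "score" (0 to 1); they miss things now and then, are a little off and sometimes report something else, mostly with a low value. They report only what shows in the picture. A call takes as long as a camera call.
- env.cut_out(camera, label): "region" (480x640 bool, what is visible of it) and "extent" ([centre column, centre row, width, height] in pixels, round what is visible of it).
Readings, each from a call of its own:
- env.get_time_s(): time.
- env.get_joints(): joint angles.
- env.get_joint_vel(): joint speeds.
- env.get_joint_torque(): joint torques, N m.
- env.get_eef_pos(): TCP position.
- env.get_orientation(): TCP orientation.
- env.get_ft_force(): force on the tool from outside, world axes, zero at the start.
- env.get_moment(): the same for the moment, N m.
- env.get_gripper_width(): finger opening in mm.
- env.get_grasp_force(): force on a finger pad.
Only numpy, scipy, OpenCV 4.12 (cv2) and the standard library are available. Lean on these libraries where they do the work, as an engineer would, in place of code of your own. Each camera call takes 0.05 s, during which the arm holds its last target. There are 200 camera calls.

## Task

Push the red paddle of the feed slide fully home so that the block of memo sheets goes into the throat of the blue press, and let the slide spring back. Then pump the orange trigger, squeezing and letting it right out again, until the jaw bears on the block and its gauge stands in the green, never deep in the red; work the jaw and block only through the paddle and trigger, and leave the other things on the desk alone. The program finishes while the gripper is still holding the trigger squeezed at that pressure, because letting go would release it.

Things in the scene. Friction and masses are not known exactly. Their poses are not given: they have to be found in the camera images.
- press: memo-pad press, a pump-trigger bar clamp fixed to the desk. Origin: on the desk, under the clamp's centre line, mid-throat. +y along the clamp from trigger to blue anvil, +x from feed tray into throat, z up. Anvil face at y = +120 mm, top 60 mm high. Feed tray at x = -105 to -28 mm beside the anvil. Toothed bar at x = 0 from y = -220 mm to the jaw, 35 mm high
- throat (a point): middle of the throat on its floor (press frame x = 0, y = 91.5, z = 8 mm): where the memo block's origin goes. An aluminium end stop, 48 mm high, stands 28 mm beyond it along x; a feed rail, 34 mm high, holds the block against the anvil with 3 mm play
- paddle (a point): middle of the pushing face (press -x side) of the red paddle of the sprung feed slide; 78 mm above the desk; moves with the slide. At rest at press x = -104, y = 91 mm. Paddle 44 mm wide (press y), 8 mm thick, 12 to 97 mm high; push it along press +x. The desk behind it is clear
- loader (a joint): feed slide in m: 0 = sprung out (rest), 0.050 = fully home against its stop, 1.5 to 4 N of spring. It comes back out when let go, leaving the block in the throat
- memo_block: loose block of white memo sheets with a brown card on top, 50 mm (press x) x 55 mm (press y) x 39 mm high, 60 to 130 g; origin: centre of its underside. Starts in the feed tray, about 48 mm short of the throat
- trigger_back (a point): middle of the outer face (press -y side) of the orange trigger, 85 mm above the desk; moves with it. Rests at press x = 0, y = -136 mm. Upright bar 26 mm wide (press x), 14 mm thick (press y), 42 to 114 mm high. From this face to point grip_front: 54 mm at rest, 34 mm when fully squeezed
- grip_front (a point): middle of the far face (press +y side) of the black fixed grip, 85 mm above the desk, at press x = 0, y = -82 mm. Grip 28 mm wide (press x), 18 mm thick, top 116 mm high. Trigger and grip are taken together from above, a finger outside each, closing along press y; the jaw (54 mm high) stays 38 mm or more from this face
- trigger (a joint): in m: 0 = let out (rest), 0.020 = fully squeezed (press +y); spring 1.6 to 3.2 N. Its pawl drives the bar (teeth 9 mm apart): a squeeze takes up 0 to 9 mm slack, then moves the jaw mm for mm; let out fully, it takes the next teeth. Later full strokes give 18 mm each (9 if cut short). No catch: if it is let out, the jaw backs off until 3 N or less is left
- jaw (a joint): position of the blue jaw carriage along press +y in m: 0 = fully back, 0.070 = foremost. About 3 N friction; it stays where it is left while nothing presses on it
- face (a joint): pressure gauge in m: how far the jaw's black rubber face is pushed back into the sprung jaw; 0 = free, 0.018 = bottomed; 1500 N/m. The end of a black tongue on top of the jaw shows it on painted bands: white 0 to 4 mm, green 4 to 10 mm, red beyond. In the green the trigger takes 10 to 21 N in all
- face_front (a point): centre of the jaw's black rubber pressing face, 40 mm wide, 14 to 52 mm high, at press y = 14 mm + joint jaw - joint face. It meets the seated memo block at about y = 65 mm; 29 to 50 mm short of it at the start
- blue_tape: bystander: roll of tape in a round blue case, 62x75x24 mm; origin at the centre of its underside; leave it alone
- stamp: bystander: hand stamp, turquoise handle on a red foot, 30x46x56 mm; origin at the centre of its underside; leave it alone
- eraser: bystander: white and green eraser, 19x38x12 mm; origin at the centre of its underside; leave it alone
- candle: bystander: thick candle, lilac above and cream below, 67 mm across, 79 mm tall; origin at the centre of its underside; leave it alone

How it is judged:
By the outcome, as a careful person would: the job done as asked, in the order asked, and still so for the second after the job is handed in, while the arm keeps its last pose, push and grip.
It also fails if it takes over 61 s, if anything falls off the work surface, if the arm or the gripper's body presses on something with over 40 N, if the wrist force passes 120 N, or if a joint passes its speed limit or range.

## Working session

There is one attempt and no reset: what is moved stays moved. The work goes in short steps, each a Python script; the robot and the scene stay as the last script left them, time stands still between calls to the robot, and variables do not carry over. Pictures are saved under pics/ and viewed, at most 10 in all, crops included, and the job is handed in when it is done.

```bash
ls; mkdir -p pics
python3 - <<'E'
from plant import env
import cv2,numpy as np
for c in("top","side"):
    im=env.camera(c);cv2.imwrite(f"pics/{c}0.png",im[:,:,::-1])
    for l in("press","paddle","trigger_back","grip_front","jaw","memo_block","face_front","blue_tape","stamp","candle","eraser"):
        r=env.cut_out(c,l)
        print(c,l,[(round(d["score"],2),np.round(d["extent"]).astype(int).tolist()) for d in r[:2]])
    m=env.camera_model(c);print({k:np.round(v,3).tolist() for k,v in m.items()})
print(env.get_time_s(),env.get_orientation(),env.get_gripper_width())
E
```

```text
pics
top press [(0.95, [245, 250, 164, 90])]
top paddle [(0.66, [244, 249, 154, 89]), (0.58, [192, 277, 26, 15])]
top trigger_back [(0.72, [283, 212, 12, 14])]
top grip_front [(0.57, [243, 250, 159, 91])]
top jaw [(0.81, [270, 224, 104, 31])]
top memo_block [(0.7, [192, 259, 33, 28])]
top face_front [(0.67, [226, 232, 15, 21]), (0.64, [243, 249, 161, 93])]
top blue_tape [(0.67, [428, 224, 24, 26])]
top stamp [(0.57, [414, 268, 19, 16])]
top candle [(0.88, [460, 293, 37, 28]), (0.25, [476, 267, 14, 17])]
top eraser [(0.56, [477, 267, 14, 19])]
{'fx': 471.424, 'fy': 471.424, 'cx': 322.591, 'cy': 244.554, 'R': [[0.002, -0.999, 0.049], [-0.983, -0.011, -0.182], [0.182, -0.048, -0.982]], 't': [-39.99, 574.434, 986.198]}
side press [(0.88, [245, 287, 105, 118])]
side paddle [(0.66, [273, 305, 20, 48]), (0.44, [241, 289, 104, 124])]
side trigger_back [(0.63, [321, 225, 22, 11]), (0.2, [260, 243, 12, 35])]
side grip_front [(0.87, [242, 288, 108, 121]), (0.52, [384, 218, 25, 33])]
side jaw []
side memo_block [(0.59, [252, 307, 36, 14])]
side face_front [(0.96, [236, 290, 23, 18])]
side blue_tape [(0.6, [321, 224, 22, 12]), (0.44, [249, 308, 32, 12])]
side stamp [(0.52, [350, 229, 12, 24])]
side candle [(0.6, [386, 216, 23, 37]), (0.16, [238, 288, 24, 28])]
side eraser []
{'fx': 459.948, 'fy': 459.948, 'cx': 320.428, 'cy': 235.644, 'R': [[-0.914, -0.406, -0.007], [-0.144, 0.338, -0.93], [0.38, -0.849, -0.368]], 't': [468.146, 162.592, 832.391]}
1.2 [9.78775873e-01 2.04933620e-01 2.21150634e-05 3.91232467e-05] 91.9964718290473
```

Run:
```python
import cv2
a=cv2.imread("pics/top0.png")[185:325,140:340];b=cv2.imread("pics/side0.png")[215:365,170:370]
cv2.imwrite("pics/a.png",cv2.resize(a,None,fx=4,fy=4,interpolation=2))
cv2.imwrite("pics/b.png",cv2.resize(b,None,fx=4,fy=4,interpolation=2))
```

```text
(no output)
```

View pics/a.png

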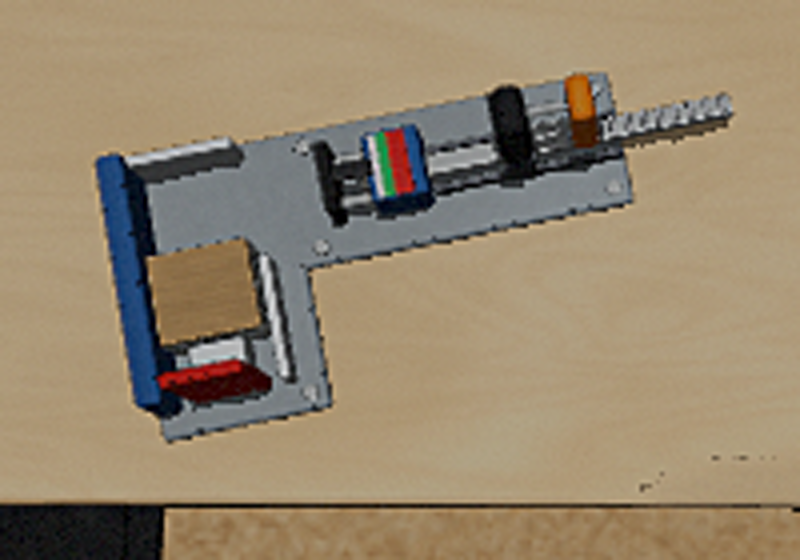

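View pics/b.png

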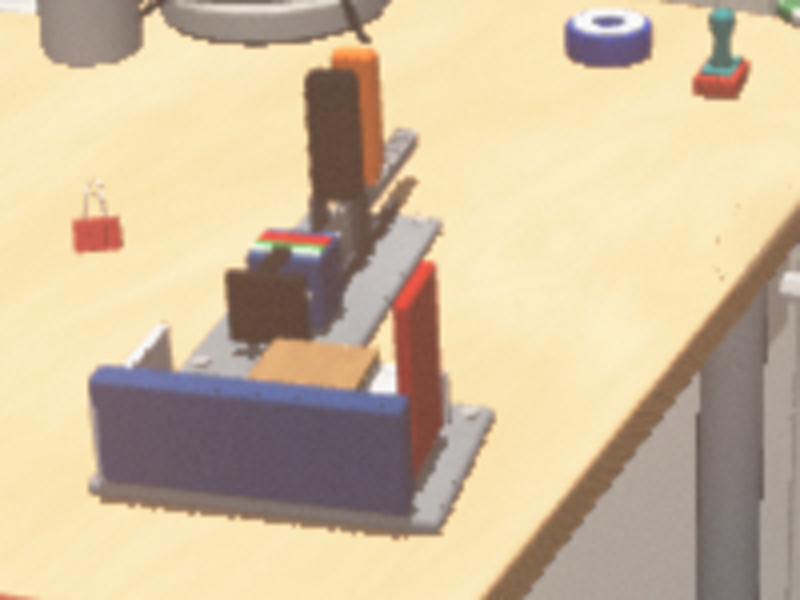

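View pics/top0.png

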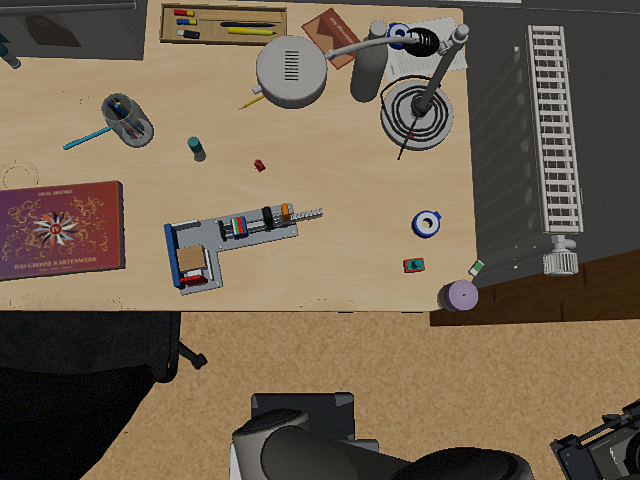

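The top view shows the press with its anvil at columns 165–180 and trigger at (283,212). The paddle is nearest the robot at (192,277), and the jaw is back with its gauge at about (239,226). I'll fit the press pose from these known points.

```bash
cat > h.py <<'E'
import numpy as np
from plant import env
from scipy.spatial.transform import Rotation as Rot
from scipy.optimize import least_squares
def proj(m,X):
    c=np.atleast_2d(X)@np.asarray(m["R"]).T+m["t"]
    return c[:,:2]/c[:,2:]*[m["fx"],m["fy"]]+[m["cx"],m["cy"]]
def W(p,X):
    X=np.atleast_2d(np.asarray(X,float));c,s=np.cos(p[2]),np.sin(p[2])
    return np.c_[p[0]+c*X[:,0]-s*X[:,1],p[1]+s*X[:,0]+c*X[:,1],X[:,2]]
def wristmodel():
    T=np.eye(4);T[:3,3]=env.get_eef_pos();T[:3,:3]=Rot.from_quat(env.get_orientation()).as_matrix()
    m=dict(env.camera_model("wrist"));M=np.linalg.inv(T@np.asarray(m["mount"]))
    m["R"]=M[:3,:3];m["t"]=M[:3,3];return m
def fit(sets,p0):
    f=lambda p:np.concatenate([(proj(m,W(p,X))-uv).ravel() for m,X,uv in sets])
    r=least_squares(f,p0,x_scale=[10,10,.1],loss="soft_l1");return r.x,r.fun
E
python3 - <<'E'
from h import *
top=[((13,-129,114),(580,74)),((14,-91,116),(508,86)),((-100,113,97),(165,375)),((-100,69,97),(243,362)),((-48,91.5,47),(204,291))]
side=[((0,-91,116),(335,70)),((0,-129,114),(358,50)),((-100,69,97),(432,265)),((-100,113,97),(403,300))]
S=[]
for c,l,o in(("top",top,(140,185)),("side",side,(170,215))):
    S.append((env.camera_model(c),np.array([a for a,_ in l],float),np.array([b for _,b in l])/4+o))
p,r=fit(S,[570,150,.1]);print(p,np.round(r.reshape(-1,2),1))
for n,X in(("paddle",(-104,91,78)),("trig",(0,-136,85)),("grip",(0,-82,85)),("throat",(0,91.5,8))):print(n,W(p,X))
m=env.camera_model("wrist");print({k:np.round(v,3).tolist() for k,v in m.items()})
E
```

```text
[6.09685260e+02 1.69583381e+02 2.11936573e-01] [[-0.1  0.4]
 [-0.1  0.1]
 [-1.4  1.9]
 [ 0.5  0.8]
 [ 0.7  0. ]
 [-0.4 -0.8]
 [-0.1 -1.2]
 [-0.4 -3.1]
 [-0.9 -0.1]]
paddle [[488.87004871 236.67052354  78.        ]]
trig [[638.29334124  36.6263293   85.        ]]
grip [[626.93425029  89.4181      85.        ]]
throat [[590.43791179 259.03610398   8.        ]]
{'fx': 338.989, 'fy': 338.989, 'cx': 319.912, 'cy': 242.573, 'mount': [[-0.0, -0.963, -0.269, 73.003], [1.0, -0.001, 0.001, -0.039], [-0.001, -0.269, 0.963, -156.903], [0.0, 0.0, 0.0, 1.0]]}
```

```bash
cat >> h.py <<'E'
P0=np.array([609.7,169.6,.212])
def Q(p): return [np.cos(p[2]/2),np.sin(p[2]/2),0,0]
E
python3 - <<'E'
from h import *
import cv2
env.movep(W(P0,(-120,-20,230))[0].tolist(),Q(P0))
m=wristmodel();im=env.camera("wrist");cv2.imwrite("pics/w1.png",im[:,:,::-1])
np.savez("w1.npz",R=m["R"],t=m["t"])
print(env.get_time_s(),env.get_eef_pos())
for n,X in(("paddle",(-104,91,97)),("trig",(0,-129,114)),("grip",(0,-91,116)),("block",(-48,91.5,47))):print(n,proj(m,W(P0,X)))
E
```

```text
3.6333 [496.81448328 124.03004941 229.96758634]
paddle [[190.91004706 216.20583595]]
trig [[465.98925378  81.57508919]]
grip [[415.27605486  81.12334227]]
block [[203.26215608 149.10888234]]
```

View pics/w1.png

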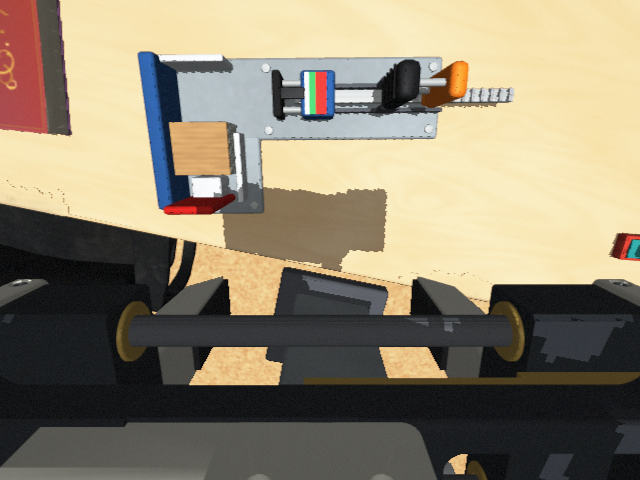

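The wrist view shows the whole press clear of the fingers. The block is at (203,148), the paddle at (197,206), and the trigger and grip tops at about (458,80) and (408,80). I'll enlarge it for the refined fit.

Run:
```python
import cv2
b=cv2.imread("pics/w1.png")
a=cv2.resize(b[45:145,375:475],None,fx=4,fy=4,interpolation=2);c=cv2.resize(b[45:220,135:235],None,fx=4,fy=4,interpolation=2)
d=cv2.copyMakeBorder(a,0,300-0,0,0,0)[:600];c=c[100:]
d=cv2.copyMakeBorder(a,0,200,0,0,cv2.BORDER_CONSTANT)
cv2.imwrite("pics/w1c.png",cv2.hconcat([c,d]))
```

```text
(no output)
```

View pics/w1c.png

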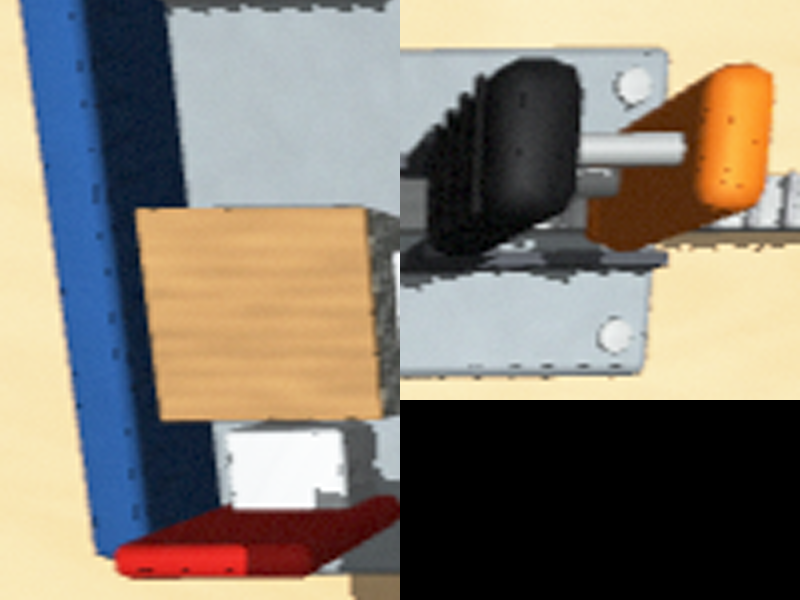

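Run:
```python
from h import *
z=np.load("w1.npz");m=dict(env.camera_model("wrist"));m["R"]=z["R"];m["t"]=z["t"]
l=[((0,-129,114),(459,79.25)),((0,-91,116),(408.5,78.5)),((-100,91,97),(188.7,210.5))]
for (x,y),(u,v) in zip(((-23,119),(-23,64),(-73,64),(-73,119)),((136,208),(366,206),(382,418),(160,421))): l.append(((x,y,47),(u/4+135,v/4+70)))
p,r=fit([(m,np.array([a for a,_ in l],float),np.array([b for _,b in l]))],P0)
print(p.tolist(),np.round(r.reshape(-1,2),1).tolist())
e=proj(m,W(p,[(-20,120,60),(-100,120,60)]));print("anvil crop",(e-[135,70])*4)
for X in((-104,91,78),(0,-136,85)):print(W(p,X))
```

```text
[609.8239629115961, 173.3594878954718, 0.22011469344742918] [[2.3, -0.6], [2.0, 0.2], [-1.6, 1.0], [-1.0, -0.2], [-0.3, -0.3], [-0.1, 0.5], [-0.4, 0.3]]
anvil crop [[101.4151266  189.00655628]
 [146.32724841 539.42019319]]
[[488.4641508  239.45635624  78.        ]]
[[639.51841381  40.64083967  85.        ]]
```

```bash
sed -i 's/^P0=.*/P0=np.array([609.8,173.4,.220])/' h.py
cat >> h.py <<'E'
def go(x,y,z,feed=150): env.move_linear(W(P0,(x,y,z))[0].tolist(),Q(P0),feed)
def F():  # tool force in press axes
    f=np.asarray(env.get_ft_force());c,s=np.cos(P0[2]),np.sin(P0[2]);return np.array([c*f[0]+s*f[1],-s*f[0]+c*f[1],f[2]])
E
python3 - <<'E'
from h import *
env.set_gripper(0)
env.movep(W(P0,(-150,91,140))[0].tolist(),Q(P0))
go(-150,91,58); f0=F();print(env.get_time_s(),f0)
x=-120
go(x,91,58,80)
while x<-50:
    x+=10 if x<-80 else 2
    go(x,91,58,60);f=F()-f0;print(x,np.round(f,1))
    if f[0]<-12:break
env.hold(.2);print(F()-f0,env.get_eef_pos(),env.get_time_s())
import cv2;cv2.imwrite("pics/s1.png",env.camera("side")[215:365,170:370,::-1])
E
```

```text
6.4167 [ 0.33314502 -0.43983042  0.18463789]
-110 [-2.7  0.2  0.3]
-100 [-1.8  0.8  1. ]
-90 [-3.2 -0.5  0.8]
-80 [-3.9  0.6  1.2]
-78 [-2.9  0.5 -0.1]
-76 [-3.4  0.3 -0. ]
-74 [-3.8 -1.2  0.1]
-72 [-3.2  0.6 -1. ]
-70 [-3.2  0.2 -1.3]
-68 [-4.4  0.2 -1.4]
-66 [-4.5 -0.1  0.1]
-64 [-6.1  0.1  0.2]
-62 [-13.3  -1.    6.4]
[-14.44772932  -0.71563801   6.27656364] [526.87812256 248.09226386  57.94557026] 10.6583
```

Run:
```python
from h import *
import cv2
go(-150,91,58,150)
env.movep(W(P0,(-120,-20,230))[0].tolist(),Q(P0)); env.set_gripper(80)
m=wristmodel();im=env.camera("wrist");cv2.imwrite("pics/w2.png",cv2.resize(im[45:225,135:485,::-1],None,fx=2.2,fy=2.2,interpolation=2))
print(env.get_time_s(),env.get_eef_pos())
e=proj(m,W(P0,[(x,y,47) for x,y in((25,119),(25,64),(-25,64),(-25,119))]));print((e-[135,45])*2.2)
```

```text
13.65 [497.04712245 127.7039126  229.99692821]
[[ 69.17736636  45.2565751 ]
 [202.46782437  45.24750979]
 [211.06470051 173.30752025]
 [ 83.35841564 173.34297613]]
```

View pics/w2.png

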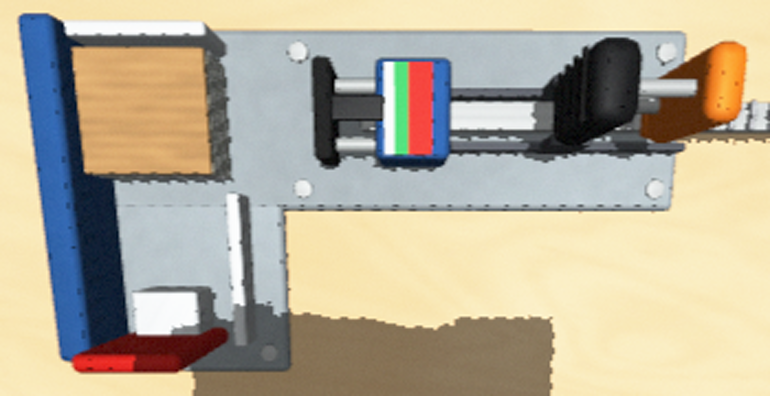

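Run:
```python
from h import *
m=wristmodel()
r=least_squares(lambda v:proj(m,W(P0,(v[0],v[1],52)))[0]-[135+313/2.2,45+110/2.2],[0,30]);print("face y",r.x)
env.movep(W(P0,(0,-108,160))[0].tolist(),Q(P0)); env.set_gripper(76)
go(0,-108,110);go(0,-108,67,80); f0=F();np.save("f0.npy",f0)
env.set_gripper(60);print(F()-f0,env.get_gripper_width(),env.get_time_s())
go(0,-100,67,80);print(F()-f0,env.get_time_s())
for w in range(56,35,-4):
    env.set_gripper(w);print(w,env.get_gripper_width(),np.round(F()-f0,1),round(env.get_grasp_force(),1),env.get_time_s())
```

```text
face y [-0.47620197 18.65057933]
[-1.25653052  0.18179863  0.74912494] 59.73286259291148 16.3667
[-0.68898157 -2.99596878 -0.73605712] 16.6167
56 55.9080008923848 [ 0.1 -5.6 -0.7] 2.5 16.95
52 52.07897866656264 [-0.1 -4.6  0. ] 2.6 17.2833
48 48.126093007407974 [ 0.1 -5.4  0.4] 2.7 17.6167
44 43.89484008378582 [-0.7 -5.4 -0.1] 2.8 17.95
40 40.003185794107544 [-1.1 -5.1 -0.3] 2.9 18.2833
36 35.97536612472201 [-0.3  1.   1.3] 6.5 18.6167
```

Run:
```python
from h import *
f0=np.load("f0.npy")
import cv2
def s(t):print(t,round(env.get_gripper_width(),1),np.round(F()-f0,1),round(env.get_grasp_force(),1),round(env.get_time_s(),2))
go(0,-99.2,67,50);s("mv");env.set_gripper(33.6);s("sq")
m=wristmodel();im=env.camera("wrist");np.savez("w3.npz",R=m["R"],t=m["t"]);cv2.imwrite("pics/w3.png",im[:,:,::-1])
```

```text
mv 36.4 [ 0.1 -3.2  0.8] 4.5 18.87
sq 33.7 [0.9 5.5 1.2] 17.7 19.16
```

View pics/w3.png

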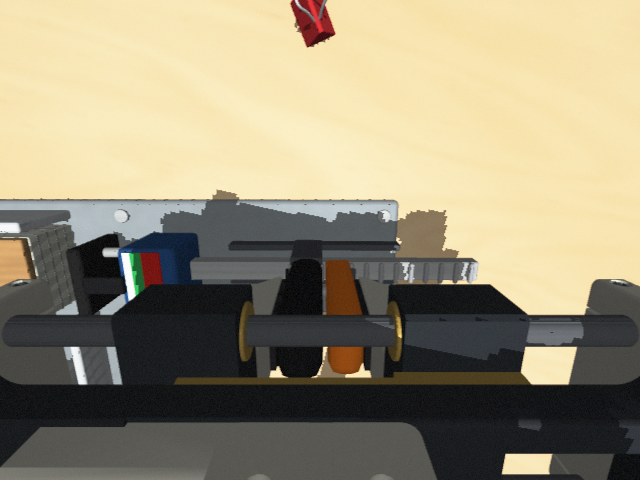

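The wrist view now shows the full squeeze. The jaw has advanced, with its top-left corner at about (120,240). The black face is near (72,250), just short of the block, whose face is at about (40,240).

Run:
```python
from h import *
z=np.load("w3.npz");m=dict(env.camera_model("wrist"));m["R"]=z["R"];m["t"]=z["t"]
def b(u,v,Z):print((u,v),least_squares(lambda q:proj(m,W(P0,(q[0],q[1],Z)))[0]-[u,v],[0,30]).x)
b(70,252,52);b(118,235,54);b(27,240,47);b(120,250,54)
print(proj(m,W(P0,[(0,65,47),(0,119,47),(20,33,52),(20,38,52)])))
```

```text
(70, 252) [19.86432935 34.21063996]
(118, 235) [29.68100851  6.0211786 ]
(27, 240) [25.11319526 59.96315765]
(120, 250) [21.57382452  6.27216841]
[[ 28.4207127  283.22962889]
 [-67.93831264 283.25234402]
 [ 72.2313431  251.75525866]
 [ 62.80635674 251.75702963]]
```

Run:
```python
from h import *
f0=np.load("f0.npy")
import cv2
def s(t):print(t,round(env.get_gripper_width(),1),np.round(F()-f0,1),round(env.get_grasp_force(),1),round(env.get_time_s(),2))
env.set_gripper(82);env.hold(.3);s("out")
go(0,-98.5,67,50)
for w in(60,50,44,40,37,35,33.6): env.set_gripper(w);s(w)
m=wristmodel();im=env.camera("wrist");np.savez("w4.npz",R=m["R"],t=m["t"]);cv2.imwrite("pics/w4.png",cv2.resize(im[180:330,0:200,::-1],None,fx=4,fy=4,interpolation=2))
```

```text
out 81.9 [ 0.1  0.9 -0.1] 0.0 20.43
60 59.7 [ 0.3 -4.1 -0.9] 2.5 21.27
50 49.9 [ 0.4 -4.5 -1.3] 2.7 21.71
44 43.7 [ 0.1 -5.  -2.1] 2.8 22.08
40 39.9 [-0.3 -5.  -0.6] 2.9 22.42
37 37.0 [ 0.2 -6.3 -1.4] 3.0 22.73
35 35.3 [ 0.2 -4.2  0. ] 3.6 23.0
33.6 33.8 [ 0.8 -1.8 -1.3] 15.7 23.25
```

View pics/w4.png

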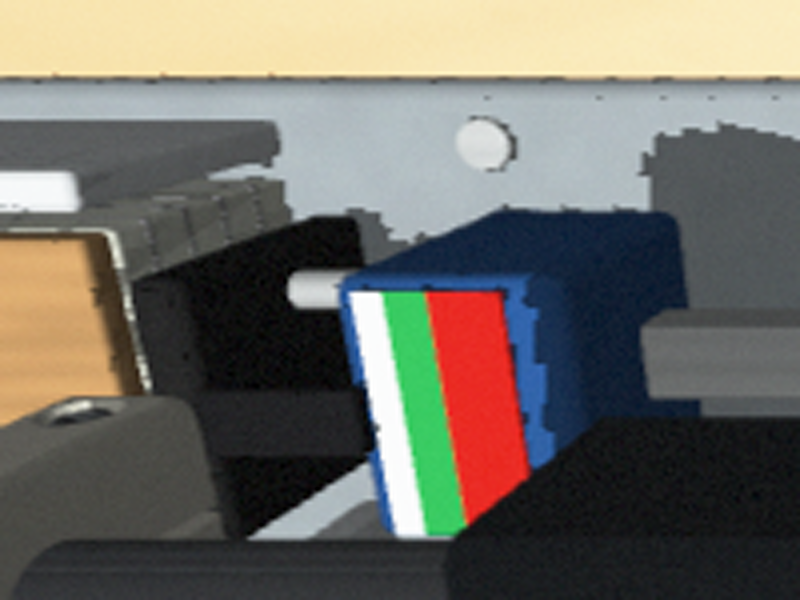

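The gauge reads zero (tongue end short of the bands at (370,425)). The face is about 8–9 mm short of the block, so the third stroke should be the last.

Run:
```python
from h import *
f0=np.load("f0.npy")
import cv2
def s(t):print(t,round(env.get_gripper_width(),1),np.round(F()-f0,1),round(env.get_grasp_force(),1),round(env.get_time_s(),2))
env.set_gripper(82);env.hold(.3);s("out")
go(0,-98.8,67,50)
for w in(60,50,46,44,43,42,41,40,39,38,37,36,35.3):
    env.set_gripper(w);env.hold(.1);s(w)
    f=np.mean([F()[1]-f0[1] for _ in range(3)])
    if f<-13.5:break
m=wristmodel();im=env.camera("wrist");np.savez("w5.npz",R=m["R"],t=m["t"]);cv2.imwrite("pics/w5.png",cv2.resize(im[180:330,0:200,::-1],None,fx=4,fy=4,interpolation=2))
```

```text
out 81.8 [-0.6 -0.4 -1.1] 0.0 24.52
60 60.2 [ 0.2 -5.5 -0.3] 2.5 25.47
50 50.2 [ 0.3 -5.  -0.9] 2.9 26.0
46 46.3 [-0.2 -6.4 -1.6] 3.6 26.43
44 43.9 [ 0.2 -8.5 -0.7] 4.1 26.81
43 42.9 [ 0.2 -7.9 -1.2] 4.4 27.13
42 42.1 [ 0.9 -9.9 -0.8] 4.7 27.46
41 41.0 [-0.4 -9.2 -1.8] 4.9 27.78
40 40.1 [-0.1 -8.9 -1.6] 5.2 28.11
39 38.8 [ 0.8 -9.2 -1.1] 7.0 28.43
38 38.0 [-0.7 -7.7 -0. ] 9.2 28.76
37 37.3 [-0.3 -5.4 -0.9] 11.5 29.08
36 36.0 [-0.1 -4.9 -1.4] 13.0 29.41
35.3 35.3 [-0.1 -6.4 -2.4] 14.2 29.73
```

View pics/w5.png

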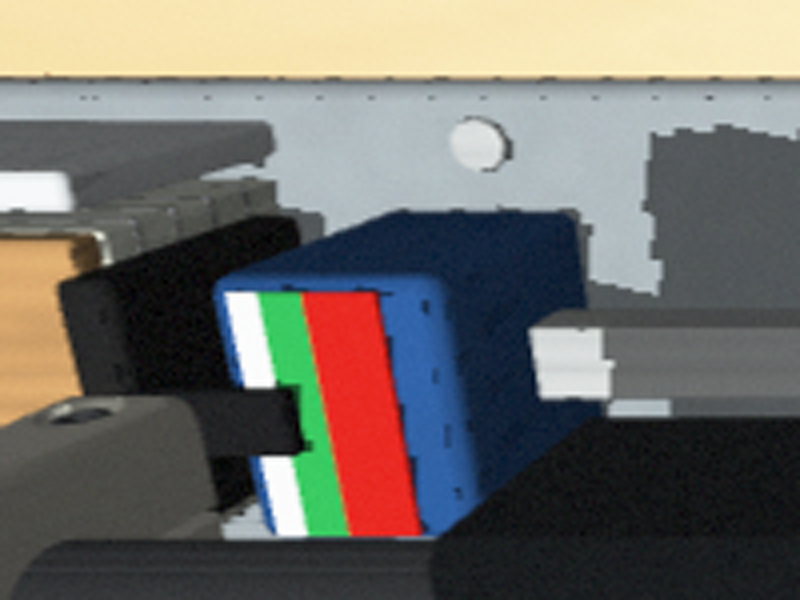

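The tongue end at about (303,420) is mid-green (green spans about 282–325 on that row). The jaw bears on the seated block and both pads are loaded.

Run:
```python
from h import *
env.hold(.5);print(env.get_gripper_width(),env.get_grasp_force(),F()-np.load("f0.npy"))
print(env.finish_job(),env.get_time_s())
```

```text
35.41297866539499 14.158137291669846 [ 0.36160941 -5.60888284 -1.67133238]
the job is handed in; nothing more can be done
the job is handed in; nothing more can be done
```

The job is handed in at about 30 s, with the block seated in the throat, the slide sprung back, and the gripper holding the trigger squeezed with the gauge mid-green; I did not get a verdict back.

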